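Clear the pacifier case and lay the stray bottle in the drip tray

TASK

First lift the pacifier case out of the drip tray's way and set it flat in the middle of the round cork trivet, then pull the drip tray all the way out. After that draw the bottle that lies under the rack out by its cap until it is wholly clear in front of the rack, let go of it on the bare ledge, take it again round its body and lay it gently into the tray's free pocket, cap towards the robot like the bottle already there. It is glass: no drop, no knock against the other bottle, and leave everything else where it stands.

Things in the scene. Friction and masses are not known exactly. Their poses are not given: they have to be found in the camera images.
- case: White plastic pacifier case, closed, one rigid block 84 (x) x 56 (y) x 43 mm high with rounded edges and a small clip on its -x end, about 0.09 kg; stands in front of the tray, in its way. Origin: centre of its underside. Grip it across the 56 mm.
- trivet: Round cork trivet lying fixed on the ledge to the left, 150 mm across, 8 mm thick. Origin: centre of its underside on the ledge.
- rack: Fixed white drying rack. Origin: on the ledge under the lower tier's front edge, middle of the tray's bay; x points into the rack, away from the robot. Lower tier 80 to 90 mm high, x 0 to 190, y -282 to 129 mm; upper tier 221 to 231 mm high, x 100 to 190. Front posts, 10 mm thick, 90 high, at x 6, y 122, -122, -275: tray bay left, bay with the stray bottle right, open to the ledge.
- tray (a joint): Travel of the grey drip tray along the rack's -x: 0 home (start), 0.15 m fully out (stop); takes about 2 N, stays where left. Tray 160 (x) x 220 (y) mm; underside 4, floor 10, rim 22 mm above the ledge. Home: centre at rack x = 50 mm, y = 0, front wall 30 mm in front of the tier's edge.
- tray_handle (a point): Upright grip of the tray, 14 mm thick across y, 20 mm along x, from 8 to 48 mm above the ledge, 35 mm in front of the tray's front wall. The point is on its axis 30 mm above the ledge. Pinch it across y from above. Axes as the rack's; moves with the tray.
- pocket_left (a point): Left pocket (tray y +48 mm): where a seated bottle's centre lies, 34 mm above the ledge, 24 above the tray floor; axes as the rack's. Four round bumps, 10 mm high, at x -8 and 55, y +-24.5 mm cradle the body; two cheeks 30 mm high, 42 apart, x -58 to -32, take the cap and leave fingers no room there. Beside the body, x 0 to 47, fingers have room. Moves with the tray. One pocket holds tray_bottle.
- pocket_right (a point): Right pocket (y = -48 mm from the tray's middle), otherwise the same as pocket_left.
- bottle: Stray glass feeding bottle lying on the ledge, body under the lower tier, cap poking out to the robot; 130 mm long, 0.15 kg; narrow flats keep it from rolling by itself, a push rolls it. Origin: on its axis at mid-length, 24 mm above the ledge; x runs from cap to base. Body 48 mm diameter, x -15 to 65; shoulder to -27; white cap 32 mm diameter, -27 to -57, tapering to its end at -65. Centre of mass near x = +15.
- tray_bottle: An identical bottle lying in one of the tray's pockets, same axes; rides along with the tray and must stay in its pocket.
- standing_bottle: An identical bottle standing upright right of the rack, 48 mm diameter, 130 mm high; origin at its underside. Bystander.
- nipple: Mint silicone nipple, 42 mm across, 43 mm high, on the ledge at the right; origin at its underside. Bystander.
- cup: White cup 60 mm across, 60 mm high, on the lower tier above the free pocket's bay; origin at its underside. Bystander.
- tin: Formula tin 90 mm across, 140 mm high, at the back left; origin at its underside. Bystander.
- mug: White mug 72 mm across, 70 mm high, left of the robot; origin at its underside. Bystander.
- jar: Small glass jar with a lid, 44 mm across, 65 mm high, close by the left side of the rack; origin at its underside. Bystander.
- spoon: Spoon 150 mm long lying to the right, near the robot; origin mid-length, at its underside. Bystander.
Mind the look-alikes: they are no part of the job. Leave any orange or purple look-alike of the case alone. What is shaped like the bottle but green is not meant.

How it is judged:
By the outcome, as a careful person would: the job done as asked, in the order asked, and still so for the second after the job is handed in, with the robot touching nothing.
It also fails if it takes over 67 s, if anything falls off the work surface, if the arm or the gripper's body presses on something with over 40 N, if the wrist force passes 120 N, or if a joint passes its speed limit or range.

ROBOT

A 6-joint arm with a two-finger parallel gripper is mounted at the origin on the work surface. World frame = base frame: x ahead of the robot, y to its left, z up, the work surface at z = 0. Lengths are in m, angles in degrees, forces in N, time in s.
With the tool pointing down it reaches from about 0.325 to 0.75 m from the base axis. Payload 7.6 kg.
Tool frame: the origin (TCP) lies on the centre line of the jaws, within the pads' length; the fingertips stand 17 mm ahead of it and the grasp point (between the pads) lies 2 mm behind it; z points along the fingers, x is the direction in which the jaws open and shut, and the axes are right-handed (so a half turn about z gives the same grasp; the last joint's range is limited). The gripper opens to 85 mm and grips with 20 to 120 N. Pads are 22 mm wide; open, the fingers measure 114 mm over their backs; the gripper's body (76 mm by 85 mm) begins 54 mm behind the grasp point. The pads swing forward as they close: fully open they stand 13 mm farther back than shut.
Start: joints at [-71.981, 2.991, 80.254, -0, 96.75, -4.028], TCP at [0.197, -0.487, 0.218] pointing down, gripper open.
Joint ranges: [-166.34, 166.34], [-52.06, 124.39], [6.96, 135.62], [-60.46, 240.46], [14.63, 156.25], [-167.68, 167.68]. Speed limits (degrees/s): [147.25, 147.25, 172.46, 180, 180, 180].

INTERFACE

Orientations are given as a 3x3 rotation matrix whose columns are the frame's x, y, z axes.
In Python, from plant import ctrl, eyes gives the robot as it stands.
- The arm moves only by the tool play_rows, never from a script. Its argument "motion" is text: rows parted by semicolons, each of 5 numbers parted by spaces: the gripper's target within -1 to 1 (shut at 1, half-way at 0, fully open at -1), then the shift along the world's x, y, z in units of 50 mm (1.0 is 50 mm), then the turn about the world's z in units of 8 degrees (1.0 is 8 degrees). A call has exactly 8 rows; each row is the pose to reach, as a shift and turn from the pose commanded when the call began; what a row does not reach only later rows make up. A row lasts 1/10 s, in which the tool goes at most 50 mm and 8.59 degrees, less where a joint would pass 70% of its speed; a pose out of reach is approached as far as the arm can. A call with a gripper value outside its range is refused whole. The fingers move at their own pace and stop on an object; "newtons" is the grip in N (left out, the last holds). Time passes only in rows, so rows that repeat a pose let the fingers close, or fill a call up. It gives the time, the measured TCP pose, the force and the opening at its end, in the units of the state.
- ctrl.observe(): the state, without advancing time (a new reading comes with each control period).
- eyes.capture(name): name is "side" or "top" or "wrist"; returns the picture (480x640x3 uint8, red, green, blue); there is no depth.
- eyes.camera_params(name): a dict with "vfov" (degrees; the focal length in pixels is half the picture's height over the tangent of half this angle, whatever the lens; pixels are square), "cx", "cy" (the principal point, pixels), "eye" and "attitude" of the camera in the world; the wrist camera has in their place "tool_from_camera" (4x4, takes a point from camera to tool coordinates, whose origin is the TCP and whose axes are the tool frame's). Camera axes: x right, y up, looking along -z (the intrinsics and any distortion apply to the point x, -y, -z); pixel columns grow to the right and rows downward; lengths in m; the calibration is good to about 2 mm. A picture is of the moment at which its call begins: read the wrist's pose just before it. camera_params takes no time and is no camera call.
- ctrl.job_done(): hands the job in, once; it reports no verdict.
The state is a dict: "t": time; "qpos": joint angles; "qvel": joint speeds; "joint_torque": joint torques, N m; "eef_pos": TCP position; "tcp_rot": TCP orientation; "wrist_force": force on the tool from outside, world axes, zero at the start; "wrist_torque": the same for the moment, N m; "width": opening from 0.0 (shut) to 1.0 (fully open).
Only numpy, scipy, OpenCV 4.12 (cv2) and the standard library are available. Lean on these libraries where they do the work, as an engineer would, in place of code of your own. Each camera call takes 0.05 s, during which the arm holds its last target. There are 200 camera calls.

## Working session

There is one attempt and no reset: what is moved stays moved. The work goes in short steps, Python scripts to look and compute and a tool call to move; the robot and the scene stay as the last step left them, time stands still between calls to the robot, and variables do not carry over. Pictures are saved under pics/ and viewed, about 8 in all and at most 12, crops included, and the job is handed in when it is done.

Besides the shell and the picture viewer there is one more tool, called after "Emit:" in YAML: its name, and indented under it one key for each argument. play_rows: Moves the arm, as the interface text tells. Its arguments: {"type":"object","properties":{"motion":{"type":"string"},"newtons":{"type":"number"}},"required":["motion"]}

```bash
ls; mkdir -p pics; python3 - <<'E'
from plant import ctrl, eyes
import cv2, numpy as np
s=ctrl.observe(); print({k:np.round(v,3).tolist() for k,v in s.items()})
for n in ("side","top","wrist"):
    print(n,eyes.camera_params(n))
for n in ("side","top"):
    cv2.imwrite(f"pics/{n}0.png",eyes.capture(n)[:,:,::-1])
E
```

```text
pics
{'t': 0.0, 'qpos': [-71.981, 3.031, 80.313, 0.0, 96.75, -4.026], 'qvel': [-0.037, -0.087, 0.022, -0.021, 0.124, 0.084], 'joint_torque': [-0.0, -38.166, -36.019, -0.0, 0.006, -0.0], 'eef_pos': [0.197, -0.486, 0.217], 'tcp_rot': [[0.375, -0.927, -0.001], [-0.927, -0.375, 0.002], [-0.002, -0.0, -1.0]], 'wrist_force': [-0.725, 0.252, -0.2], 'wrist_torque': [0.021, 0.024, 0.029], 'width': 1.0}
side {'vfov': 44.8238051858737, 'cx': 316.9443547725217, 'cy': 244.9998546233977, 'eye': array([0.2182576 , 1.13759476, 0.75263375]), 'attitude': array([[-0.96805209,  0.13361006, -0.2121874 ],
       [-0.250488  , -0.47667157,  0.8426387 ],
       [ 0.01144131,  0.86886855,  0.49491063]])}
top {'vfov': 42.47488724658031, 'cx': 317.4114660980228, 'cy': 246.54390255928288, 'eye': array([ 0.34905291, -0.00375195,  1.42256806]), 'attitude': array([[-2.62117893e-02,  9.92735855e-01, -1.17424294e-01],
       [-9.99653088e-01, -2.63331679e-02,  5.17917739e-04],
       [-2.57799813e-03,  1.17397133e-01,  9.93081702e-01]])}
wrist {'vfov': 60.45182294419573, 'cx': 318.4813125753919, 'cy': 231.62137170646972, 'tool_from_camera': array([[ 9.99999995e-01,  4.94760751e-05, -8.41959874e-05,
        -6.55104724e-04],
       [ 2.53232942e-05, -9.64045823e-01, -2.65736053e-01,
        -6.70037583e-02],
       [-9.43163669e-05,  2.65736050e-01, -9.64045820e-01,
        -1.54803928e-01],
       [ 0.00000000e+00,  0.00000000e+00,  0.00000000e+00,
         1.00000000e+00]])}
```

View pics/top0.png

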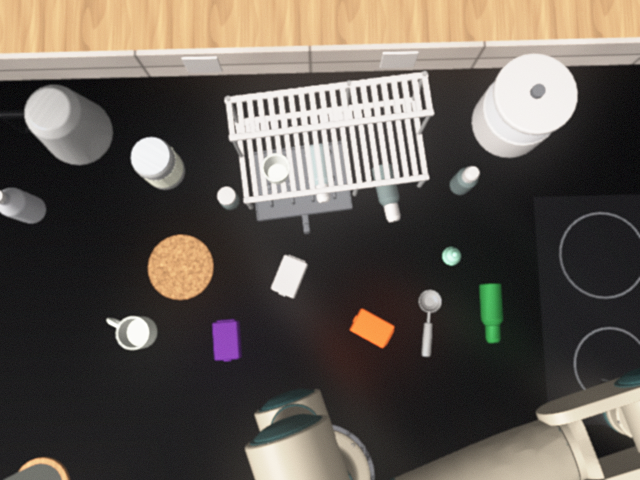

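View pics/side0.png

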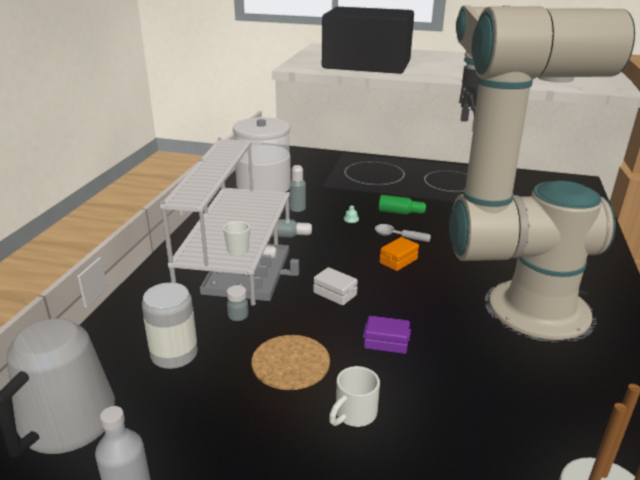

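The white case is at top px (289,276). Purple (227,341) and orange (373,328) are its look-alikes. The trivet is at (181,267), the tray handle at (306,224), and the stray bottle's cap at (392,213). The green bottle at (491,313) is not meant. Next I'll enlarge to confirm and measure.

```bash
cat > h.py <<'E'
from plant import ctrl, eyes
import cv2, numpy as np
def cam(n,s=None):
    p=eyes.camera_params(n); f=240/np.tan(np.radians(p['vfov']/2))
    if n=='wrist':
        T=p['tool_from_camera']; R=s['tcp_rot']@T[:3,:3]; e=s['tcp_rot']@T[:3,3]+s['eef_pos']
    else: R,e=p['attitude'],p['eye']
    return f,p['cx'],p['cy'],np.array(R),np.array(e)
def ray(c,u,v,z):
    f,cx,cy,R,e=c; d=R@np.array([(u-cx)/f,-(v-cy)/f,-1]); return e+d*(z-e[2])/d[2]
def proj(c,P):
    f,cx,cy,R,e=c; q=R.T@(np.array(P)-e); return np.array([cx-f*q[0]/q[2],cy+f*q[1]/q[2]])
E
python3 - <<'E'
from h import *
im=cv2.imread('pics/top0.png'); cv2.imwrite('pics/c1.png',cv2.resize(im[150:300,225:425],None,fx=4,fy=4,interpolation=cv2.INTER_CUBIC))
c=cam('top')
# trivet by colour
h=cv2.cvtColor(im,cv2.COLOR_BGR2HSV)
m=cv2.inRange(h,(8,60,80),(22,255,255)); m[:220]=0;m[310:]=0;m[:,:130]=0;m[:,230:]=0
(x,y),r=cv2.minEnclosingCircle(cv2.findNonZero(m)); print('trivet',x,y,r,ray(c,x,y,.008), ray(c,x+r,y,.008)-ray(c,x,y,.008))
g=cv2.inRange(h,(0,0,120),(180,60,255)); g[:250]=0;g[302:]=0;g[:,:262]=0;g[:,312:]=0
rr=cv2.minAreaRect(cv2.findNonZero(g)); print('case',rr,ray(c,*rr[0],.04),[ray(c,*p,.043).round(3) for p in cv2.boxPoints(rr)])
E
```

```text
trivet 180.18817138671875 266.81182861328125 33.79368209838867 [0.47777679 0.31209863 0.008     ] [-0.00205432 -0.07769647  0.        ]
case ((288.5172424316406, 276.2069091796875), (25.997346878051758, 40.85297393798828), 21.801410675048828) [0.44730715 0.06203766 0.04      ] [array([0.417, 0.106, 0.043]), array([0.501, 0.071, 0.043]), array([0.478, 0.017, 0.043]), array([0.394, 0.053, 0.043])]
```

View pics/c1.png

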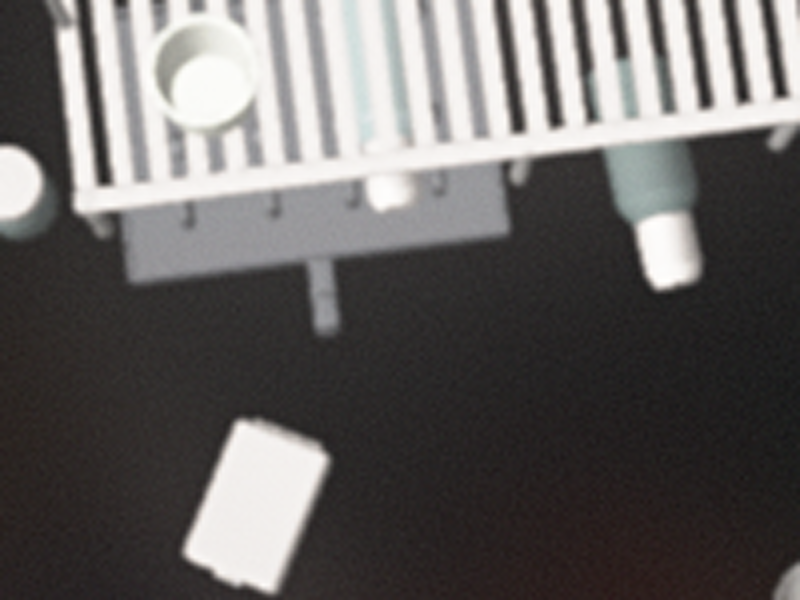

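The crop confirms the white case, with its clip end facing the robot. The free pocket is the left one under the cup, and the bottle in the tray is on the right. Now I'll work out the rack pose and move over the case.

```bash
python3 - <<'E'
from h import *
c=cam('top'); q=lambda u,v,z: ray(c,225+u/4,150+v/4,z)
L=q(128,283,.022);R=q(510,235,.022); print(L,R,np.linalg.norm(L-R))
d=(L-R)/np.linalg.norm(L-R); xr=np.array([d[1],-d[0],0]); print('yaw',np.degrees(np.arctan2(xr[1],xr[0])))
o=(L+R)/2+.03*xr; print('rack',o); print('handle',(L+R)/2-.035*xr)
print('handle front bottom px ->',q(326,333,.008))
a=q(677,275,.024);b=q(650,160,.024);print('bot',a,b,np.degrees(np.arctan2(*(b-a)[[1,0]])),'capend',q(678,290,.015))
for X in [(-.0,.129),(-.0,-.282)]:
  P=o+xr*X[0]+d*X[1]; P[2]=.09; print('tier',(proj(c,P)-[225,150])*4)
E
```

```text
[0.57794166 0.13258848 0.022     ] [ 0.60002081 -0.08745252  0.022     ] 0.221145950353996
yaw 5.729939651542656
rack [0.61883134 0.02556317 0.022     ]
handle [0.55415611 0.01907359 0.022     ]
handle front bottom px -> [0.54792975 0.01992315 0.008     ]
bot [ 0.57387546 -0.18220753  0.024     ] [ 0.6413193  -0.16939865  0.024     ] 10.753501716689797 capend [ 0.56656287 -0.18357468  0.015     ]
tier [ 75.95084353 213.80469601]
tier [818.45517842 120.78616009]
```

Emit:
play_rows:
  motion: "-1 0.4 0.9 0 1; -1 0.8 1.8 -0.2 2; -1 1.2 2.7 -0.4 3; -1 1.6 3.6 -0.6 4; -1 2 4.5 -0.8 5; -1 2.4 5.3 -1 6; -1 2.8 6.2 -1.2 7; -1 3.2 7.1 -1.2 8"

```text
t: 0.9
eef_pos: [0.3566, -0.1294, 0.1565]
tcp_rot: [[0.998, -0.064, -0.002], [-0.064, -0.998, 0.001], [-0.002, -0.001, -1.0]]
wrist_force: [1.3, -0.5, -1.1]
width: 0.996
```

Emit:
play_rows:
  motion: "-1 0.4 0.9 0 1; -1 0.8 1.8 0 2; -1 1.2 2.7 0 3; -1 1.6 3.5 0 4; -1 1.8 3.8 0 5; -1 1.8 3.8 0 6; -1 1.8 3.8 0 7; -1 1.8 3.8 0 8"

```text
t: 1.7
eef_pos: [0.4468, 0.0587, 0.1575]
tcp_rot: [[0.494, 0.87, -0.001], [0.87, -0.494, 0.0], [-0.001, -0.001, -1.0]]
wrist_force: [0.4, 0.1, 0.2]
width: 1.001
```

```bash
python3 - <<'E'
from h import *
s=ctrl.observe(); im=eyes.capture('wrist')[:,:,::-1].copy(); cv2.imwrite('pics/w1.png',im); np.savez('w1.npz',**{k:s[k] for k in('eef_pos','tcp_rot')})
c=cam('wrist',s)
h=cv2.cvtColor(im,cv2.COLOR_BGR2HSV); print(proj(c,[.447,.062,.04]))
g=cv2.inRange(h,(0,0,150),(180,45,255)); n,l,st,ce=cv2.connectedComponentsWithStats(g)
for i in range(1,n):
  if st[i,4]>1500:
    rr=cv2.minAreaRect(cv2.findNonZero((l==i).astype(np.uint8))); print(ce[i],st[i,4],ray(c,*rr[0],.043).round(4),[ray(c,*p,.043).round(3)[:2].tolist() for p in cv2.boxPoints(rr)])
E
```

```text
[322.62985484 219.46421976]
[323.699912   212.55656595] 10227 [0.4422 0.0651 0.043 ] [[0.393, 0.057], [0.415, 0.107], [0.495, 0.074], [0.472, 0.02]]
[613.84710593 336.58136149] 2747 [0.6232 0.2038 0.043 ] [[0.585, 0.197], [0.604, 0.23], [0.663, 0.211], [0.644, 0.176]]
[407.79912892 393.20034843] 5740 [0.607 0.037 0.043] [[0.581, -0.021], [0.568, 0.091], [0.633, 0.094], [0.65, -0.023]]
```

View pics/w1.png

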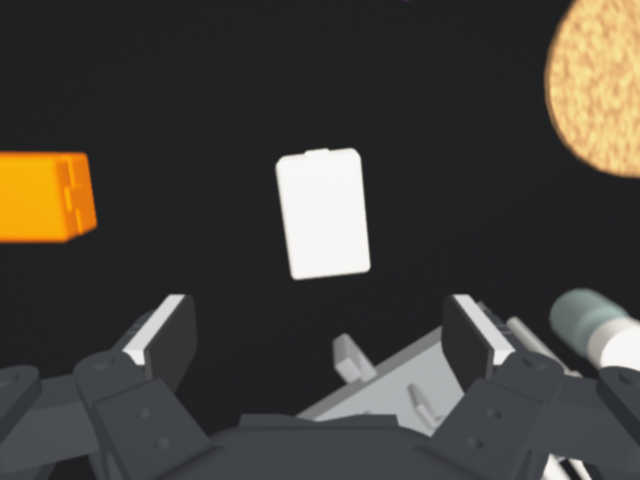

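The case sits centred at (323,212) with its clip towards the robot. The orange look-alike at left, the trivet upper right, and the tray handle at (350,355) are as expected. Gripping the case now.

Emit:
play_rows:
  motion: "-1 0 0.1 -0.5 0.9; -1 0 0.1 -1.2 0.9; -1 0 0.1 -1.8 0.9; -1 0 0.1 -2.2 0.9; -1 0 0.1 -2.5 0.9; -1 0 0.1 -2.62 0.9; -1 0 0.1 -2.62 0.9; 1 0 0.1 -2.62 0.9"
  newtons: 30

```text
t: 2.55
eef_pos: [0.4476, 0.0634, 0.0278]
tcp_rot: [[0.388, 0.922, 0.001], [0.922, -0.388, 0.0], [0.001, 0.001, -1.0]]
wrist_force: [0.5, -0.5, 0.4]
width: 0.862
```

Emit:
play_rows:
  motion: "1 0 0 0 0; 1 0 0 0 0; 1 0 0 0 0; 1 0 0 0 0; 1 0 0 0 0; 1 0 0 0.1 0; 1 0 0 0.3 0; 1 0 0 0.5 0"

```text
t: 3.35
eef_pos: [0.447, 0.0634, 0.0528]
tcp_rot: [[0.387, 0.922, -0.0], [0.922, -0.387, 0.0], [0.0, -0.0, -1.0]]
wrist_force: [0.1, 0.1, -0.3]
width: 0.0
```

Width reads 0, so the grip may have missed. Looking.

```bash
python3 - <<'E'
from h import *
s=ctrl.observe(); print(s['width'],s['eef_pos'],s['wrist_force'])
a=eyes.capture('wrist')[:,:,::-1]; b=eyes.capture('side')[:,:,::-1][180:420,220:480]
cv2.imwrite('pics/w2.png',np.hstack([cv2.resize(a,(400,300)),cv2.resize(b,(325,300))]))
E
```

```text
0.00042069587293048854 [0.44695689 0.06339799 0.05276623] [ 0.14903696  0.1180025  -0.2764869 ]
```

View pics/w2.png

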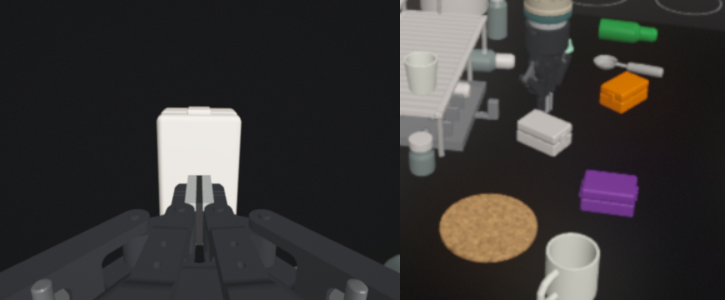

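```bash
python3 - <<'E'
from h import *
s=ctrl.observe();c=cam('wrist',s)
for p in [(257,189),(384,189)]: print(ray(c,*p,.04))
im=eyes.capture('side')[:,:,::-1]; cv2.imwrite('pics/s3.png',im)
h=cv2.cvtColor(cv2.imread('pics/side0.png'),cv2.COLOR_BGR2HSV)
for f in('side0','s3'):
  h=cv2.cvtColor(cv2.imread(f'pics/{f}.png'),cv2.COLOR_BGR2HSV); g=cv2.inRange(h,(0,0,120),(180,50,255));g[:262]=0;g[310:]=0;g[:,:308]=0;g[:,365:]=0
  m=cv2.moments(g,True); u,v=m['m10']/m['m00'],m['m01']/m['m00']; print(f,u,v,m['m00'],ray(cam('side'),u,v,.025),cv2.boundingRect(g))
print('tip proj side',proj(cam('side'),s['eef_pos']+[0,0,-.017]))
E
```

```text
[0.40204549 0.05565759 0.04      ]
[0.42233234 0.10400371 0.04      ]
side0 335.07665198237885 285.4387665198238 1135.0 [0.44475657 0.06591427 0.025     ] (314, 267, 43, 38)
s3 335.11820534943917 285.00258843830886 1159.0 [0.44506374 0.06416105 0.025     ] (314, 262, 43, 43)
tip proj side [333.98485829 280.19525914]
```

```bash
python3 - <<'E'
from h import *
s=ctrl.observe(); R=s['tcp_rot'];p=s['eef_pos']
a=eyes.capture('wrist')[:,:,::-1].copy(); b=cv2.imread('pics/s3.png')
cw,cs=cam('wrist',s),cam('side')
A=cv2.resize(a[150:400,200:450],None,fx=1.6,fy=1.6);B=cv2.resize(b[200:325,270:395],None,fx=3.2,fy=3.2,interpolation=cv2.INTER_CUBIC)
for dz in (-.04,-.02,0,.017):
  P=p+R[:,2]*dz; u=(proj(cw,P)-[200,150])*1.6; v=(proj(cs,P)-[270,200])*3.2; print(dz,u.round(),v.round()+[400,0])
  cv2.circle(A,tuple(int(t) for t in u),3,(0,0,255),-1);cv2.circle(B,tuple(int(t) for t in v),3,(0,0,255),-1)
cv2.imwrite('pics/w4.png',np.hstack([A,B]))
E
```

```text
-0.04 [188. 309.] [608. 188.]
-0.02 [188. 262.] [607. 213.]
0 [188. 226.] [606. 237.]
0.017 [188. 201.] [605. 258.]
```

View pics/w4.png

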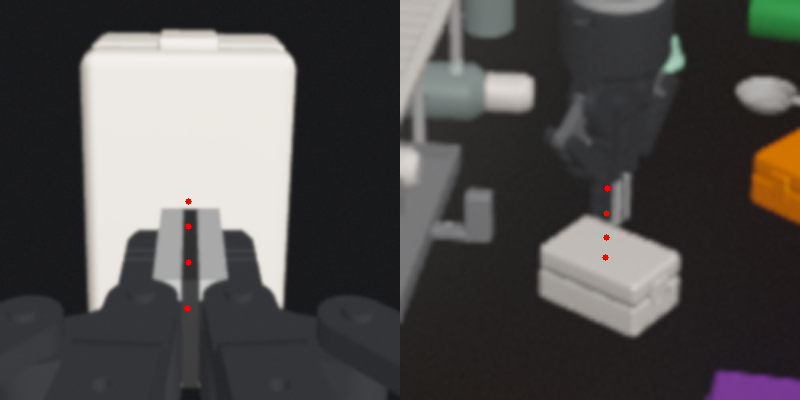

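Both views put the closed fingertips about 13 mm behind the reported TCP, not 17 mm ahead of it, which is about 30 mm off the stated figure. That explains closing above the case. I'll reopen, go down stepwise and watch the force.

Emit:
play_rows:
  motion: "-1 0 0 0 0; -1 0 0 0 0; -1 0 0 0 0; -1 0 0 0 0; -1 0 0 -0.3 0; -1 0 0 -0.6 0; -1 0 0 -0.8 0; -1 0 0 -0.8 0"
  newtons: 30

```text
t: 4.35
eef_pos: [0.446, 0.0633, 0.0106]
tcp_rot: [[0.387, 0.922, -0.003], [0.922, -0.387, -0.0], [-0.001, -0.003, -1.0]]
wrist_force: [-0.2, 0.9, 0.3]
width: 1.0
```

Emit:
play_rows:
  motion: "-1 0 0 -0.04 0; -1 0 0 -0.08 0; -1 0 0 -0.12 0; -1 0 0 -0.16 0; -1 0 0 -0.16 0; 1 0 0 -0.16 0; 1 0 0 -0.16 0; 1 0 0 -0.16 0"

```text
t: 5.15
eef_pos: [0.4473, 0.0634, 0.0043]
tcp_rot: [[0.387, 0.922, 0.001], [0.922, -0.387, 0.0], [0.0, 0.001, -1.0]]
wrist_force: [0.8, -0.6, 0.4]
width: 0.649
```

Width 0.649 is 55 mm, so the case is held with no ground contact. For all later grasps I take TCP z as about grasp height minus 32 mm. Next is the trivet.

Emit:
play_rows:
  motion: "1 0 0 0 0; 1 0 0 0 0; 1 0 0 0.3 0; 1 0 0 0.8 0; 1 0 0 1.2 0; 1 0.1 0.7 1.2 0; 1 0.2 1.5 1.2 0; 1 0.3 2.3 1.2 0"

```text
t: 5.95
eef_pos: [0.4621, 0.1795, 0.064]
tcp_rot: [[0.388, 0.922, 0.0], [0.922, -0.388, 0.0], [0.0, 0.0, -1.0]]
wrist_force: [1.3, 0.0, -1.1]
width: 0.653
```

Emit:
play_rows:
  motion: "1 0.1 0.8 0 0; 1 0.2 1.6 0 0; 1 0.3 2.3 0 0; 1 0.36 2.6 0 0; 1 0.36 2.68 0 0; 1 0.36 2.68 0 0; 1 0.36 2.68 0 0; 1 0.36 2.68 0 0"

```text
t: 6.75
eef_pos: [0.4802, 0.3114, 0.064]
tcp_rot: [[0.388, 0.922, -0.0], [0.922, -0.388, -0.0], [-0.0, -0.0, -1.0]]
wrist_force: [-0.7, -0.1, -1.1]
width: 0.651
```

Emit:
play_rows:
  motion: "1 0 0 -0.4 0; 1 0 0 -0.7 0; 1 0 0 -0.9 0; 1 0 0 -0.96 0; 1 0 0 -1 0; 1 0 0 -1.02 0; 1 0 0 -1.03 0; 1 0 0 -1.03 0"

```text
t: 7.55
eef_pos: [0.4803, 0.3125, 0.013]
tcp_rot: [[0.387, 0.922, 0.001], [0.922, -0.387, 0.0], [0.001, 0.0, -1.0]]
wrist_force: [0.3, -0.4, -0.9]
width: 0.648
```

Emit:
play_rows:
  motion: "0.2 0 0 0 0; -0.3 0 0 0 0; -1 0 0 0 0; -1 0 0 0 0; -1 0 0 0.2 0; -1 0 0 0.6 0; -1 0 0 1.2 0; -1 0 0 1.8 0"

```text
t: 8.35
eef_pos: [0.48, 0.3123, 0.1042]
tcp_rot: [[0.387, 0.922, 0.0], [0.922, -0.387, 0.0], [0.0, -0.0, -1.0]]
wrist_force: [0.4, -0.3, 0.5]
width: 0.997
```

Emit:
play_rows:
  motion: "-1 0 -0.9 0.5 0.5; -1 0.1 -1.8 0.9 1; -1 0.2 -2.7 0.9 1.5; -1 0.3 -3.6 0.9 2; -1 0.4 -4.5 0.9 2.5; -1 0.4 -5.3 0.9 3.1; -1 0.4 -5.85 0.9 3.56; -1 0.4 -5.85 0.9 3.56"

```text
t: 9.15
eef_pos: [0.5002, 0.0169, 0.1485]
tcp_rot: [[-0.097, 0.995, 0.001], [0.995, 0.097, -0.001], [-0.001, 0.001, -1.0]]
wrist_force: [0.6, 0.9, -0.5]
width: 1.0
```

```bash
python3 - <<'E'
from h import *
t=eyes.capture('top')[:,:,::-1]
s=ctrl.observe(); print(s['eef_pos'],s['tcp_rot'][:,0]); im=eyes.capture('wrist')[:,:,::-1].copy(); cv2.imwrite('pics/w5.png',im); np.savez('w5.npz',**{k:s[k] for k in('eef_pos','tcp_rot')})
cv2.imwrite('pics/t5.png',t)
c=cam('wrist',s)
o=np.array([.6188,.0256,0]);a=np.radians(5.73);X=np.array([np.cos(a),np.sin(a),0]);Y=np.array([-np.sin(a),np.cos(a),0])
h=o-.065*X
for z in(.008,.048): print('handle pred',z,proj(c,h+[0,0,z]))
for n,P in dict(pl=o+.05*X+.048*Y+[0,0,.034],post=o+.006*X-.122*Y+[0,0,.09],wallL=o-.03*X+.11*Y+[0,0,.022],wallR=o-.03*X-.11*Y+[0,0,.022]).items(): print(n,proj(c,P))
hs=cv2.cvtColor(t,cv2.COLOR_BGR2HSV); ct=cam('top')
g=cv2.inRange(hs,(0,0,120),(180,50,255)); g[:225]=0;g[310:]=0;g[:,:140]=0;g[:,220:]=0
if g.any():
  rr=cv2.minAreaRect(cv2.findNonZero(g)); print('case now',rr,ray(ct,*rr[0],.048))
E
```

```text
[0.50023289 0.01862311 0.14841971] [-9.65070492e-02  9.95332300e-01  4.07018364e-05]
handle pred 0.008 [311.64959416 281.53639397]
handle pred 0.048 [310.69268617 304.20996936]
pl [373.61286605 431.03546963]
post [114.67777205 438.64153114]
wallL [456.71851128 331.14520597]
wallR [166.81114357 332.00044501]
case now ((177.7672576904297, 264.0430908203125), (27.705659866333008, 40.96760940551758), 23.198591232299805) [0.48048961 0.30857883 0.048     ]
```

View pics/w5.png

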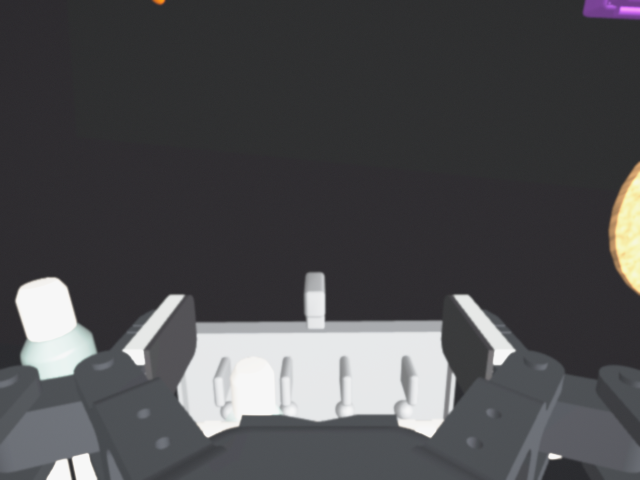

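The case is within about 4 mm of the trivet's centre. The handle is at (315,295) in the wrist view, matching the prediction to a few mm. Tray bottle is in the right pocket, left pocket free. Grip and pull.

Emit:
play_rows:
  motion: "-1 0.6 0 -0.6 0; -1 1.07 0.07 -1.3 0; -1 1.07 0.07 -2 0; -1 1.07 0.07 -2.5 0; -1 1.07 0.07 -2.85 0; -1 1.07 0.07 -2.97 0; 1 1.07 0.07 -2.97 0; 1 1.07 0.07 -2.97 0"
  newtons: 40

```text
t: 10.05
eef_pos: [0.5544, 0.0239, 0.0004]
tcp_rot: [[-0.1, 0.995, 0.002], [0.995, 0.1, 0.0], [-0.0, 0.002, -1.0]]
wrist_force: [0.4, -0.1, 0.1]
width: 0.689
```

Emit:
play_rows:
  motion: "1 0 0 0 0; 1 0 0 0 0; 1 0 0 0 0; 1 0 0 0 0; 1 0 0 0 0; 1 0 0 0 0; 1 0 0 0 0; 1 -0.05 -0.005 0 0"

```text
t: 10.85
eef_pos: [0.5524, 0.0204, 0.0002]
tcp_rot: [[-0.099, 0.995, 0.003], [0.995, 0.099, -0.004], [-0.004, 0.003, -1.0]]
wrist_force: [3.0, -12.9, 0.4]
width: 0.156
```

Emit:
play_rows:
  motion: "1 -0.1 -0.05 0 0; 1 -0.3 -0.07 0 0; 1 -0.55 -0.1 0 0; 1 -0.8 -0.12 0 0; 1 -1.05 -0.15 0 0; 1 -1.3 -0.17 0 0; 1 -1.55 -0.2 0 0; 1 -1.8 -0.22 0 0"

```text
t: 11.65
eef_pos: [0.4617, 0.0109, 0.0001]
tcp_rot: [[-0.1, 0.995, 0.003], [0.995, 0.1, -0.002], [-0.002, 0.003, -1.0]]
wrist_force: [3.2, -8.6, 2.3]
width: 0.159
```

Emit:
play_rows:
  motion: "1 -0.25 -0.025 0 0; 1 -0.5 -0.05 0 0; 1 -0.7 -0.07 0 0; 1 -0.9 -0.09 0 0; 1 -1.05 -0.105 0 0; 1 -1.1 -0.11 0 0; 1 -1.14 -0.114 0 0; 1 -1.14 -0.114 0 0"

```text
t: 12.45
eef_pos: [0.4053, 0.005, 0.0001]
tcp_rot: [[-0.1, 0.995, 0.004], [0.995, 0.1, -0.003], [-0.003, 0.003, -1.0]]
wrist_force: [2.6, -8.4, 1.1]
width: 0.155
```

Emit:
play_rows:
  motion: "1 -0.02 -0.002 0 0; 1 -0.04 -0.004 0 0; 1 -0.06 -0.006 0 0; 1 -0.08 -0.008 0 0; 1 -0.1 -0.01 0 0; 1 -0.1 -0.01 0 0; 1 -0.1 -0.01 0 0; 1 -0.1 -0.01 0 0"

```text
t: 13.25
eef_pos: [0.4051, 0.0049, 0.0004]
tcp_rot: [[-0.099, 0.995, 0.017], [0.995, 0.099, -0.002], [-0.003, 0.016, -1.0]]
wrist_force: [34.1, -5.5, -24.3]
width: 0.157
```

The tray is at its stop: the TCP halted and the force rose to 34 N. Relax, release, lift.

Emit:
play_rows:
  motion: "1 0.08 0 0 0; 1 0.08 0 0 0; 0.5 0.08 0 0 0; -1 0.08 0 0 0; -1 0.08 0 0 0; -1 0.08 0 0.3 0; -1 0.08 0 1 0; -1 0.08 0 1.8 0"

```text
t: 14.05
eef_pos: [0.4018, 0.0062, 0.0889]
tcp_rot: [[-0.1, 0.995, -0.004], [0.995, 0.1, 0.001], [0.001, -0.003, -1.0]]
wrist_force: [1.0, 0.0, 1.2]
width: 0.999
```

Emit:
play_rows:
  motion: "-1 0.2 -0.6 0.5 0.2; -1 0.5 -1.4 1 0.4; -1 0.8 -2.2 1.1 0.6; -1 1.1 -3 1.1 0.6; -1 1.4 -3.6 1.1 0.6; -1 1.8 -3.7 1.1 0.6; -1 2.1 -3.7 1.1 0.6; -1 2.1 -3.7 1.1 0.6"

```text
t: 14.85
eef_pos: [0.5088, -0.1791, 0.1434]
tcp_rot: [[-0.183, 0.983, -0.001], [0.983, 0.183, 0.001], [0.001, -0.001, -1.0]]
wrist_force: [-0.3, 0.1, -0.4]
width: 1.0
```

```bash
python3 - <<'E'
from h import *
t=eyes.capture('top')[:,:,::-1]
s=ctrl.observe(); print(s['eef_pos'],s['tcp_rot'][:,0]); im=eyes.capture('wrist')[:,:,::-1].copy(); np.savez('w6.npz',**{k:s[k] for k in('eef_pos','tcp_rot')})
cv2.imwrite('pics/w6.png',im); cv2.imwrite('pics/t6.png',t)
T=cv2.resize(t[150:270,240:440],None,fx=2,fy=2,interpolation=cv2.INTER_CUBIC)
out=np.zeros((480+0,800,3),np.uint8); out[:, :400]=0
out[:240,400:]=T; out[:300,:400]=cv2.resize(im,(400,300)); cv2.imwrite('pics/v6.png',im)
E
```

```text
[ 0.50801017 -0.17884223  0.14341139] [-1.83141435e-01  9.83086112e-01  9.54917118e-04]
```

View pics/w6.png

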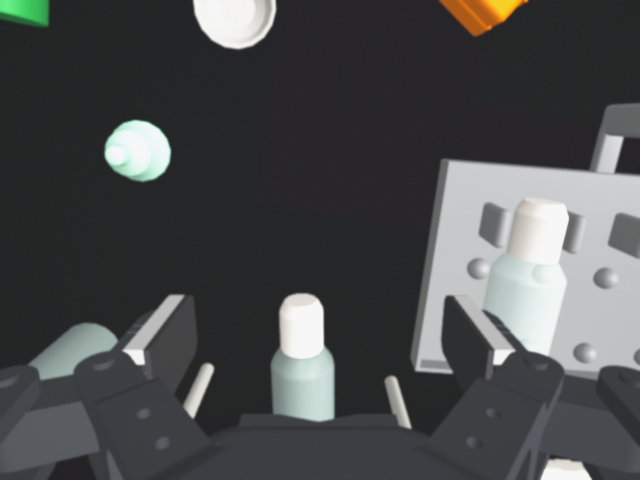

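The cap is at about (302,320) in the wrist view, with the body below it between the posts at (200,390) and (398,400). Standing bottle, nipple and spoon are unmoved.

```bash
python3 - <<'E'
from h import *
s=dict(np.load('w6.npz')); c=cam('wrist',s)
A=ray(c,302,325,.024);B=ray(c,303,400,.024); print(A,B,np.degrees(np.arctan2(*(B-A)[[1,0]])))
print('cap end',ray(c,302,296,.02),'join',ray(c,302,354,.036),'widths',np.linalg.norm(ray(c,280,325,.024)-ray(c,324,325,.024)),np.linalg.norm(ray(c,272,395,.024)-ray(c,334,395,.024)))
# tray corners/rim at .022: near-right corner, bottle joints
for n,p,z in [('trayR front',(443,160),.022),('trayR back',(415,371),.022),('tb cap end',(541,203),.034),('tb join',(537,258),.045),('tb body',(521,335),.034),
 ('bumpR1',(606,276),.02),('bumpL1',(479,268),.02),('bump2 R',(586,351),.02)]: print(n,ray(c,*p,z).round(4))
a=np.radians(5.73);o=np.array([.6188,.0256,0]);X=np.array([np.cos(a),np.sin(a),0]);Y=np.array([-np.sin(a),np.cos(a),0]); t=o-.1*X
for n,(x,y) in {'fr':(-.08,-.11),'br':(.08,-.11),'pr':(0,-.048),'b1R':(-.008,-.0235),'b1L':(-.008,-.0725),'b2R':(.055,-.0235)}.items(): print(n,(t+x*X+y*Y).round(4))
E
```

```text
[ 0.58786013 -0.17561134  0.024     ] [ 0.65118108 -0.16371807  0.024     ] 10.637657099239773
cap end [ 0.56688853 -0.17944257  0.02      ] join [ 0.60415848 -0.17229253  0.036     ] widths 0.03238040218397465 0.04800614203930645
trayR front [ 0.4525 -0.1044  0.022 ]
trayR back [ 0.6115 -0.0836  0.022 ]
tb cap end [ 0.4673 -0.0379  0.034 ]
tb join [ 0.5015 -0.0351  0.045 ]
tb body [ 0.5617 -0.021   0.034 ]
bumpR1 [0.5114 0.0337 0.02  ]
bumpL1 [ 0.5222 -0.0583  0.02  ]
bump2 R [0.572  0.0409 0.02  ]
fr [ 0.4507 -0.1018  0.    ]
br [ 0.6099 -0.0858  0.    ]
pr [ 0.5241 -0.0321  0.    ]
b1R [ 0.5137 -0.0086  0.    ]
b1L [ 0.5186 -0.0573  0.    ]
b2R [ 0.5764 -0.0023  0.    ]
```

Emit:
play_rows:
  motion: "-1 0.8 0.03 0 0; -1 1.57 0.06 -0.5 0; -1 1.57 0.06 -1.3 0; -1 1.57 0.06 -2 0; -1 1.57 0.06 -2.5 0; -1 1.57 0.06 -2.8 0; -1 1.57 0.06 -2.97 0; -1 1.57 0.06 -2.97 0"
  newtons: 25

```text
t: 15.75
eef_pos: [0.5862, -0.176, -0.0046]
tcp_rot: [[-0.183, 0.983, -0.001], [0.983, 0.183, 0.0], [0.0, -0.001, -1.0]]
wrist_force: [0.8, -0.4, 0.3]
width: 0.998
```

Emit:
play_rows:
  motion: "0 0 0 0 0; 0.1 0 0 0 0; 0.15 0 0 0 0; 0.2 0 0 0 0; 0.3 0 0 0 0; 1 0 0 0 0; 1 0 0 0 0; 1 0 0 0 0"

```text
t: 16.55
eef_pos: [0.5867, -0.1762, -0.0041]
tcp_rot: [[-0.183, 0.983, 0.0], [0.983, 0.183, -0.0], [-0.0, 0.0, -1.0]]
wrist_force: [-1.7, -1.5, 3.8]
width: 0.36
```

Emit:
play_rows:
  motion: "1 0 0 0 0; 1 -0.05 -0.01 0 0; 1 -0.15 -0.03 0 0; 1 -0.3 -0.06 0 0; 1 -0.5 -0.09 0 0; 1 -0.7 -0.13 0 0; 1 -0.9 -0.17 0 0; 1 -1.1 -0.21 0 0"

```text
t: 17.35
eef_pos: [0.5308, -0.1868, -0.0044]
tcp_rot: [[-0.183, 0.983, 0.0], [0.983, 0.183, -0.0], [-0.0, 0.0, -1.0]]
wrist_force: [2.1, 0.0, 3.4]
width: 0.361
```

Emit:
play_rows:
  motion: "1 -0.2 -0.04 0 0; 1 -0.4 -0.08 0 0; 1 -0.55 -0.1 0 0; 1 -0.7 -0.13 0 0; 1 -0.78 -0.14 0 0; 1 -0.8 -0.14 0 0; 1 -0.8 -0.14 0 0; 1 -0.8 -0.14 0 0"

```text
t: 18.15
eef_pos: [0.4913, -0.1937, -0.0044]
tcp_rot: [[-0.183, 0.983, -0.001], [0.983, 0.183, -0.0], [0.0, -0.001, -1.0]]
wrist_force: [-0.9, -1.5, 5.2]
width: 0.364
```

Emit:
play_rows:
  motion: "0.2 0 0 0 0; 0.1 0 0 0 0; 0 0 0 0 0; -0.1 0 0 0 0; -0.1 0 0 0 0; -0.1 0 0 0 0; -0.1 0 0 0.2 0; -0.1 0 0 0.6 0"

```text
t: 18.95
eef_pos: [0.4906, -0.1931, 0.0249]
tcp_rot: [[-0.183, 0.983, -0.003], [0.983, 0.183, 0.002], [0.002, -0.003, -1.0]]
wrist_force: [1.5, -0.2, 0.3]
width: 0.554
```

Emit:
play_rows:
  motion: "-0.1 0 0 0.6 0; -0.1 -0.4 0 1.4 0; -0.1 -0.8 0.8 2.2 0; -0.1 -1 1.6 3 0; -1 -1 2.2 3.4 0; -1 -1 2.2 3.4 0; -1 -1 2.2 3.4 0; -1 -1 2.2 3.4 0"

```text
t: 19.75
eef_pos: [0.4412, -0.084, 0.1946]
tcp_rot: [[-0.182, 0.983, -0.002], [0.983, 0.182, 0.0], [0.0, -0.002, -1.0]]
wrist_force: [-0.1, 0.2, 0.6]
width: 1.0
```

```bash
python3 - <<'E'
from h import *
s=ctrl.observe(); print(s['eef_pos'],s['tcp_rot'][:,0],s['wrist_force']); im=eyes.capture('wrist')[:,:,::-1].copy(); np.savez('w7.npz',**{k:s[k] for k in('eef_pos','tcp_rot')})
cv2.imwrite('pics/w7.png',im)
E
```

```text
[ 0.4412091  -0.08404339  0.19463829] [-1.82344419e-01  9.83234611e-01  4.59970533e-04] [-0.05149287  0.23772488  0.57098149]
```

View pics/w7.png

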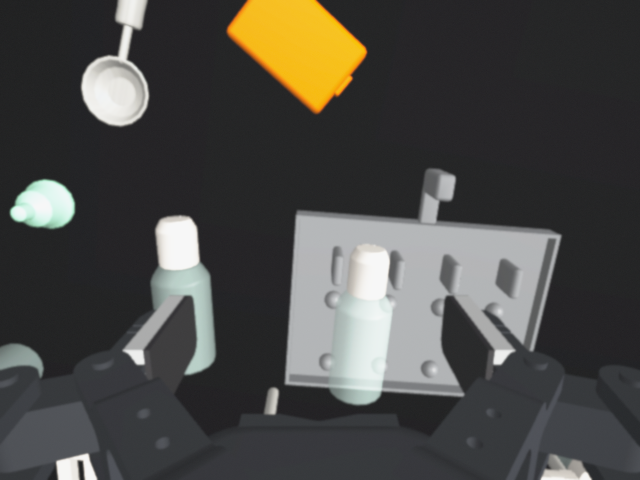

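```bash
python3 - <<'E'
from h import *
s=dict(np.load('w7.npz')); c=cam('wrist',s)
r=lambda *p:ray(c,*p).round(4)
print('bottle cap',r(179.5,250,.024),'body',r(182.7,292,.024),'capend',r(177,219,.02),'base right corner',r(190,372,.02))
FR,FL,BR=r(299,212,.022),r(558,234,.022),r(287,384,.022)
print(FR,FL,BR,np.linalg.norm(FR-FL),np.linalg.norm(FR-BR),np.degrees(np.arctan2(*(FL-FR)[[1,0]]))-90,np.degrees(np.arctan2(*(BR-FR)[[1,0]])))
for p in [(440,307),(493,310),(430,368),(334,299),(388,303),(328,361),(380,364)]: print('bump',p,r(*p,.018))
print('tb',r(370,249,.034),r(368,280,.034),r(362,330,.034),r(358,398,.02))
a=np.radians(5.8);X=np.array([np.cos(a),np.sin(a),0]);Y=np.array([-np.sin(a),np.cos(a),0])
f=(FR+FL)/2; t=f+.08*X; print('tray centre by front',t,'handle',f-.035*X)
from itertools import product
for x,y in [(-.008,.0235),(-.008,.0725),(.055,.0235),(-.008,-.0725),(-.008,-.0235),(.055,-.0725),(.055,-.0235)]: print((t+x*X+y*Y).round(4))
E
```

```text
bottle cap [ 0.4991 -0.1899  0.024 ] body [ 0.5361 -0.1836  0.024 ] capend [ 0.4742 -0.1956  0.02  ] base right corner [ 0.6158 -0.1705  0.02  ]
[ 0.4497 -0.0979  0.022 ] [0.429  0.1155 0.022 ] [ 0.6107 -0.0813  0.022 ] 0.21440160913575254 0.16185351401807752 5.540410787047264 5.886713877246856
bump (440, 307) [0.5122 0.0383 0.018 ]
bump (493, 310) [0.5064 0.0849 0.018 ]
bump (430, 368) [0.573  0.0451 0.018 ]
bump (334, 299) [ 0.5216 -0.0547  0.018 ]
bump (388, 303) [ 0.5167 -0.0075  0.018 ]
bump (328, 361) [ 0.5829 -0.0483  0.018 ]
bump (380, 364) [ 0.5773 -0.0009  0.018 ]
tb [ 0.4665 -0.0366  0.034 ] [ 0.4929 -0.0325  0.034 ] [ 0.5383 -0.0278  0.034 ] [ 0.6149 -0.0137  0.02  ]
tray centre by front [0.51894046 0.0168845  0.022     ] handle [0.40452918 0.00526303 0.022     ]
[0.5086 0.0395 0.022 ]
[0.5037 0.0882 0.022 ]
[0.5713 0.0458 0.022 ]
[ 0.5183 -0.0561  0.022 ]
[ 0.5134 -0.0073  0.022 ]
[ 0.581  -0.0497  0.022 ]
[ 0.576  -0.0009  0.022 ]
```

The bottle lies fully clear in front of the rack: cap end (177,218), base about (192,370). The left pocket is free, bumps at (440,307) and (493,310). Regripping round the body at bottle x of about +20 mm.

Emit:
play_rows:
  motion: "-1 0.7 -0.6 0 0; -1 1.4 -1.2 -0.3 0; -1 2.1 -1.8 -0.8 0; -1 2.28 -1.94 -1.6 0; -1 2.28 -1.94 -2.4 0; -1 2.28 -1.94 -3.1 0; -1 2.28 -1.94 -3.5 0; -1 2.28 -1.94 -3.6 0"
  newtons: 25

```text
t: 20.6
eef_pos: [0.5526, -0.1806, 0.0106]
tcp_rot: [[-0.181, 0.983, -0.008], [0.983, 0.181, 0.003], [0.005, -0.007, -1.0]]
wrist_force: [-0.2, -0.7, -0.3]
width: 1.001
```

Emit:
play_rows:
  motion: "-1 0 0 -0.2 0; -1 0 0 -0.35 0; -1 0 0 -0.41 0; -0.6 0 0 -0.41 0; -0.4 0 0 -0.41 0; -0.25 0 0 -0.41 0; -0.15 0 0 -0.41 0; 0 0 0 -0.41 0"

```text
t: 21.4
eef_pos: [0.556, -0.1807, -0.0043]
tcp_rot: [[-0.183, 0.983, 0.001], [0.983, 0.183, -0.0], [-0.001, 0.001, -1.0]]
wrist_force: [-1.1, 0.5, 3.0]
width: 0.557
```

Emit:
play_rows:
  motion: "1 0 0 0 0; 1 0 0 0 0; 1 0 0 0 0; 1 0 0 0 0; 1 0 0 0 0; 1 0 0 0.05 0; 1 0 0 0.15 0; 1 0 0 0.3 0"

```text
t: 22.2
eef_pos: [0.5549, -0.1802, 0.0094]
tcp_rot: [[-0.183, 0.983, -0.002], [0.983, 0.183, 0.001], [0.001, -0.002, -1.0]]
wrist_force: [-0.1, -0.0, -2.1]
width: 0.552
```

Bottle held (width 47 mm, about 2 N of weight). I'll lift well above the tray bottle and carry it over the left pocket.

Emit:
play_rows:
  motion: "1 0 0 0.3 0; 1 0 0 0.8 0; 1 0 0 1.4 0; 1 0 0 1.8 0; 1 0 0.2 1.9 0; 1 0 0.6 1.9 0; 1 0 1.2 1.9 -0.1; 1 -0.05 1.8 1.9 -0.2"

```text
t: 23.0
eef_pos: [0.5525, -0.089, 0.1044]
tcp_rot: [[-0.154, 0.988, -0.001], [0.988, 0.154, 0.001], [0.001, -0.001, -1.0]]
wrist_force: [0.3, -0.1, -2.1]
width: 0.559
```

Emit:
play_rows:
  motion: "1 -0.05 0.6 0 -0.1; 1 -0.1 1.2 0 -0.2; 1 -0.2 1.8 0 -0.3; 1 -0.25 2.4 0 -0.39; 1 -0.31 2.8 0 -0.39; 1 -0.31 3.05 0 -0.39; 1 -0.31 3.12 0 -0.39; 1 -0.31 3.12 0 -0.39"

```text
t: 23.8
eef_pos: [0.5375, 0.0655, 0.1048]
tcp_rot: [[-0.102, 0.995, -0.0], [0.995, 0.102, -0.0], [-0.0, -0.0, -1.0]]
wrist_force: [-0.5, 0.3, -2.0]
width: 0.553
```

```bash
python3 - <<'E'
from h import *
s=ctrl.observe(); print(s['eef_pos'],s['tcp_rot'][:,0],s['wrist_force']); im=eyes.capture('wrist')[:,:,::-1].copy(); b=eyes.capture('side')[:,:,::-1]
cv2.imwrite('pics/w8.png',np.hstack([cv2.resize(im,(400,300)),cv2.resize(b[170:320,180:380],(400,300),interpolation=cv2.INTER_CUBIC)]));np.savez('w8.npz',**{k:s[k] for k in('eef_pos','tcp_rot')})
c=cam('wrist',s);a=np.radians(5.8);X=np.array([np.cos(a),np.sin(a),0]);C=np.array([.517,.064,0]);
print('expected cap end px (held)',proj(c,s['eef_pos']-.085*X+[0,0,.03])*.625,'join',proj(c,s['eef_pos']-.047*X+[0,0,.046])*.625)
E
```

```text
[0.53751197 0.06548597 0.10479946] [-1.01711626e-01  9.94813919e-01 -1.07050864e-04] [-0.5450422   0.291804   -2.02210185]
expected cap end px (held) [197.89383602  33.40952755] join [197.76938356 123.36841179]
```

View pics/w8.png

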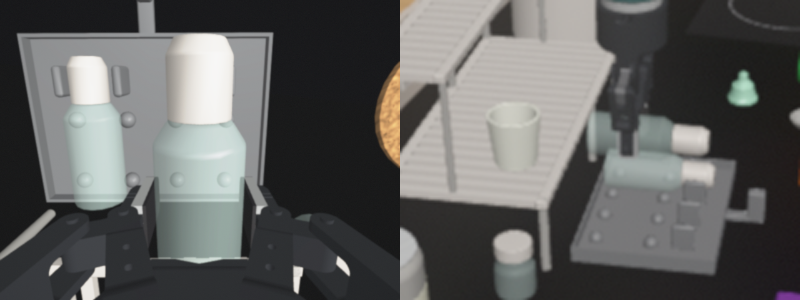

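The held bottle projects as predicted (cap end at (199,35) against (198,33)). The left pocket's bumps show through the glass at about (176,122/180) and (225,122/180). Checking the lateral offset from them.

```bash
python3 - <<'E'
from h import *
s=dict(np.load('w8.npz')); c=cam('wrist',s); im=cv2.imread('pics/w8.png')
a=np.radians(5.8);X=np.array([np.cos(a),np.sin(a)]);Y=np.array([-np.sin(a),np.cos(a)])
for y in(122.5,180.5):
  P=[ray(c,u*1.6,y*1.6,.018)[:2] for u in((175,225) if y<150 else (177,225))]; m=(P[0]+P[1])/2-s['eef_pos'][:2]; print(P,'mid rel TCP x,y tray',m@X,m@Y, 'sep',np.linalg.norm(P[0]-P[1]))
# right-pocket bumps for comparison
for u,v in [(77,120),(128,120),(84,180),(132,180)]:
  d=ray(c,u*1.6,v*1.6,.018)[:2]-s['eef_pos'][:2]; print((u,v),d@X,d@Y)
# tray bottle caps & tray corners
for u,v in [(20,34),(272,34)]:
  d=ray(c,u*1.6,v*1.6,.022)[:2]-s['eef_pos'][:2]; print('corner',d@X,d@Y)
E
```

```text
[array([0.51689582, 0.04093447]), array([0.51205961, 0.0882204 ])] mid rel TCP x,y tray -0.02300814597690448 0.0014238712495155698 sep 0.04753259407194935
[array([0.57597155, 0.04753042]), array([0.57102674, 0.09584093])] mid rel TCP x,y tray 0.03642946994645545 0.002531236274619829 sep 0.04856290663771107
(77, 120) -0.02532883346320736 -0.1152237847881382
(128, 120) -0.025362171798438 -0.06685464334287886
(84, 180) 0.035975528118489225 -0.11579432860019856
(132, 180) 0.0359381598921601 -0.06724633237961719
corner -0.10039107948382836 -0.1528351459264454
corner -0.10051836484140533 0.06291805288750338
```

Emit:
play_rows:
  motion: "1 0.02 0.06 -0.3 0; 1 0.02 0.06 -0.7 0; 1 0.02 0.06 -1.1 0; 1 0.02 0.06 -1.4 0; 1 0.02 0.06 -1.55 0; 1 0.02 0.06 -1.65 0; 1 0.02 0.06 -1.72 0; 1 0.02 0.06 -1.75 0"

```text
t: 24.7
eef_pos: [0.5389, 0.0684, 0.0178]
tcp_rot: [[-0.101, 0.995, 0.001], [0.995, 0.101, 0.0], [0.0, 0.001, -1.0]]
wrist_force: [-0.0, -0.4, -1.2]
width: 0.553
```

Emit:
play_rows:
  motion: "1 0 0 -0.03 0; 1 0 0 -0.06 0; 1 0 0 -0.09 0; 1 0 0 -0.12 0; 1 0 0 -0.15 0; 1 0 0 -0.17 0; 1 0 0 -0.19 0; 1 0 0 -0.19 0"

```text
t: 25.5
eef_pos: [0.5385, 0.0684, 0.0079]
tcp_rot: [[-0.101, 0.995, -0.0], [0.995, 0.101, 0.0], [0.0, -0.0, -1.0]]
wrist_force: [0.1, 0.5, -1.0]
width: 0.558
```

Emit:
play_rows:
  motion: "1 0 0 -0.01 0; 1 0 0 -0.02 0; 1 0 0 -0.03 0; 1 0 0 -0.04 0; 1 0 0 -0.05 0; 1 0 0 -0.055 0; 1 0 0 -0.06 0; 1 0 0 -0.06 0"

```text
t: 26.3
eef_pos: [0.539, 0.0685, 0.0056]
tcp_rot: [[-0.101, 0.995, 0.001], [0.995, 0.101, 0.0], [0.0, 0.001, -1.0]]
wrist_force: [-1.1, -0.7, 3.9]
width: 0.557
```

Contact at +4 N, within 1 mm of the predicted seating height. Opening gently.

Emit:
play_rows:
  motion: "-0.12 0 0 0 0; -0.14 0 0 0 0; -0.18 0 0 0 0; -0.22 0 0 0 0; -0.28 0 0 0 0; -0.36 0 0 0 0; -0.42 0 0 0 0; -0.42 0 0 0 0"

```text
t: 27.1
eef_pos: [0.5386, 0.0684, 0.005]
tcp_rot: [[-0.101, 0.995, 0.0], [0.995, 0.101, 0.0], [0.0, 0.0, -1.0]]
wrist_force: [-0.2, 0.7, -0.6]
width: 0.708
```

Emit:
play_rows:
  motion: "-0.42 0 0 0.1 0; -0.42 0 0 0.3 0; -0.42 0 0 0.7 0; -0.42 0 0 1.2 0; -0.42 0 0 1.8 0; -0.42 -0.3 0 2.4 0; -0.42 -0.8 0 3 0; -0.42 -1.4 0 3.6 0"

```text
t: 27.9
eef_pos: [0.4679, 0.0684, 0.1871]
tcp_rot: [[-0.101, 0.995, 0.001], [0.995, 0.101, 0.0], [0.0, 0.001, -1.0]]
wrist_force: [0.6, 0.0, -0.2]
width: 0.711
```

```bash
python3 - <<'E'
from h import *
s=ctrl.observe(); print(s['eef_pos'],s['wrist_force']); im=eyes.capture('wrist')[:,:,::-1].copy(); b=eyes.capture('side')[:,:,::-1]
cv2.imwrite('pics/w9.png',np.hstack([cv2.resize(im,(400,300)),cv2.resize(b[170:395,180:480],(400,300),interpolation=cv2.INTER_CUBIC)]))
c=cam('wrist',s);a=np.radians(5.8);X=np.array([np.cos(a),np.sin(a),0]);Y=np.array([-np.sin(a),np.cos(a),0])
for n,P in dict(L=np.array([.5187,.0664,.034]),R=np.array([.5187,.0664,.034])-.096*Y).items(): print(n,proj(c,P-.06*X)*.625,proj(c,P+.065*X)*.625)
E
```

```text
[0.4679435  0.06836969 0.18708894] [ 6.22247535e-01  5.34238372e-04 -1.62889219e-01]
L [192.754873   123.24216424] [193.36461082 215.13237746]
R [113.5735472  123.24301583] [121.80795221 215.12947489]
```

View pics/w9.png

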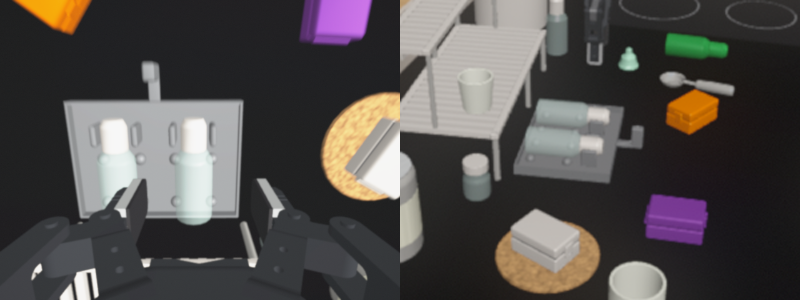

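Both bottles lie alike, caps between the cheeks and towards the robot, and the case is on the trivet. Handing in.

```bash
python3 -c "
from plant import ctrl
print(ctrl.job_done())"
```

```text
the job is handed in; nothing more can be done
None
```

I did the whole job in the order asked, and handed it in at about 28 s of the 67 s allowed. `job_done()` reports no verdict.

- **Case:** it lies flat on the trivet, measured about 4 mm off the trivet's centre.
- **Tray:** it is fully out. It came to a hard stop, with the force rising to 34 N, at about 150 mm of travel.
- **Bottle:** I drew it out by its cap until it was clear of the rack and let go of it on the ledge. I then took it again round its body and set it into the left pocket, with about 4 N at touchdown.
- **Last pictures:** both bottles lie alike in their pockets, caps between the cheeks and towards the robot. The bystanders and look-alikes in view look unmoved. The gripper is clear of everything, at 0.19 m height with no force on it.

**What failed or disagreed:**
- **First grip on the case:** it closed on air just above the case. The fingertips turned out to sit about 30 mm farther back than the text says. I lowered every later grasp to match, and the case did not move.
- **Pocket position:** my measurements of it differed by about 3 mm. I placed the bottle between them, and it seated within about 1 mm of the height I expected.

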